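Dust the lens, unlock the camera boom and hold it at the set mark

TASK

Clear the dust off the camera lens with the air duster: press the can's white cap right down and let it spring back up. Then squeeze the green lock button on the black grip of the telescoping camera boom, draw the boom out until its red pointer is level with the orange rider on the scale (within 5 mm), and finish holding the grip still there, because a spring pulls the boom back in. Do not touch the white camera head, and leave the rider and everything else on the bench where it is.

Things in the scene. Friction and masses are not known exactly. Their poses are not given: they have to be found in the camera images.
- stand: Fixed camera stand, at a new place and turn each time. Origin on the table under the stowed grip; its y axis is the way the boom is drawn out (about the robot's left), x points away from the robot. A dark sleeve 30 mm across, centre line 130 mm up, spans y -210 to -32 mm. A low stage with a stone core 42 mm high lies at x -89 to -27, y 120 to 300 mm.
- grip (a point): Centre of the boom's black grip: 30 mm wide (stand's x), 50 mm long (y), 36 mm high (112 to 148 mm above the table); axes as the stand's. Taken from above with the fingers closing along x, one on the green button of its +x side: the squeeze presses that in and frees the boom. The 20 mm tube runs on from the grip along y both ways. Nothing stands above it.
- lock_button (a point): Outer face of the green lock button on the grip's +x side, which looks along +x of the stand; 24 mm long (y) and 20 mm high, 7 mm proud of the grip when out, 1 mm when fully in.
- lockbtn (a joint): Travel of the lock button, m: 0 out (boom locked when stowed), 0.006 fully in; 2 N to start, 5.4 N fully in. The boom is free from 0.004 on. Once the boom has left its stowed place the button cannot come out again until the boom is back.
- boom (a joint): Extension of the boom, m: 0 stowed and locked, up to 0.14. A spring pulls it back with 3 N when stowed, growing to 5 N at 0.14.
- pointer (a point): Tip of the red pointer on the boom, 45 mm further along y than the grip's centre and 47 mm to its +x side, 90 mm above the table, over the white scale (stand's x 28 to 65 mm, y 5 to 191 mm, top 85 mm up, black marks every 10 mm). A rail 95 mm high stands between scale and tube (x 12 to 28 mm). Axes as the stand's.
- rider_mark (a point): End of the black line on the orange rider (10 mm along y, 15 mm wide, top 92 mm up), clamped on the scale's outer edge. Set at another mark each time, 50 to 115 mm along +y from where the pointer starts. Axes as the stand's: the pointer must come to the same y in them.
- camhead: White camera head, 44 x 44 x 46 mm, with a black lens barrel below, on the far end of the boom: its centre lies 150 mm along +y and 36 mm to the -x side of the grip's centre, 134 mm above the table. Not to be touched. (This body's own origin lies on the table under the grip.)
- cap_top (a point): Middle of the top of the air duster's white cap, 30 mm across, 168 mm above the table when up. The blue can below, 53 mm across, is held fast in a heavy foot on the robot's side of the boom, near the stowed camera head. A thin red straw from cap to lens cannot be felt.
- cap (a joint): Travel of the cap, m: 0 up, 0.008 fully down; straight down, 2.3 N to start, 5.9 N fully down, springs back when let go.
- jar_amber: Bystander: small amber glass jar with black lid, 56 mm across, 85 mm high; stands near the sleeve on the robot's side; loose; its origin is the centre of its underside.
- beaker: Bystander: clear open beaker, 66 mm across, 85 mm high; stands beyond the camera stand; loose; its origin is the centre of its underside.
- scoop: Bystander: sample spoon with a red handle, lying; loose; its origin is the centre of its underside.
- brush: Bystander: brush with a wooden handle, lying; loose; its origin is the centre of its underside.
- tin_a: Bystander: flat aluminium sample tin, 66 mm across, 45 mm high; loose; its origin is the centre of its underside.
- tin_b: Bystander: flat brass sample tin, 66 mm across, 45 mm high; loose; its origin is the centre of its underside.
- remote: Bystander: black remote control, 45 x 150 x 18 mm, lying; loose; its origin is the centre of its underside.

How it is judged:
On the way, in this order (a step that is already met when the one before it is completed fails the run):
1. the duster's cap is pressed right down while the boom is still stowed (value of joint cap above 0.006 m and value of joint boom below 0.01 m), for 0.1 s.
2. the cap is let up again, the boom still stowed (value of joint cap below 0.002 m and value of joint boom below 0.01 m), for 0.1 s.
3. the lock button is squeezed in (value of joint lockbtn above 0.004 m), for 0.1 s.
4. the boom is drawn out until the pointer is within 5 mm of the rider, held by the fingers (y of pointer in the frame of rider_mark between -0.005 and 0.005 m and contact force between the fingers and boom above 3 N), for 0.3 s.
At the end, for the whole second after the job is handed in: The fingers still hold the boom (more than 3 N), at rest (under 10 mm/s), its pointer within 5 mm of the rider's line along the scale, and the duster's cap is up (all of step 4 and velocity of joint boom between -0.01 and 0.01 m/s and value of joint cap below 0.002 m); the arm keeps its last pose, push and grip.
It fails at once if the camera head was touched (contact force between any of the fingers, the arm and camhead above 1 N).
It fails at once if the rider was shifted by more than 4 mm (distance of rider_mark from where it was at the start of the episode above 0.004 m).
It fails at once if a bystander was moved by more than 30 mm (distance of any of jar_amber, beaker, scoop, brush, tin_a, tin_b, remote from where it was at the start of the episode above 0.03 m).
It also fails if it takes over 42 s, if anything falls off the work surface, if the arm or the gripper's body presses on something with over 40 N, if the wrist force passes 120 N, or if a joint passes its speed limit or range.

ROBOT

A 6-joint arm with a two-finger parallel gripper is mounted at the origin on the work surface. World frame = base frame: x ahead of the robot, y to its left, z up, the work surface at z = 0. Lengths are in m, angles in rad, forces in N, time in s.
With the tool pointing down it reaches from about 0.375 to 0.9 m from the base axis. Payload 3.1 kg.
Tool frame: the origin (TCP) lies midway between the tips of the shut fingers; the grasp point (between the pads) lies 19 mm behind it; z points along the fingers, y is the line along which they close (so a half turn about z gives the same grasp; the last joint's range is limited). The gripper opens to 87 mm and grips with 3 to 60 N. Pads are 19 mm wide; open, the fingers measure 117 mm over their backs; the gripper's body (75 mm by 190 mm) begins 51 mm behind the grasp point.
Start: joints at [1.067, 0.527, 1.433, -0, 1.181, -0.178], TCP at [0.2, 0.592, 0.223] pointing down, gripper open.
Joint ranges: [-3.08, 3.08], [-0.75, 2.2], [0.22, 2.44], [-1.43, 4.57], [0, 2.65], [-2.85, 2.85]. Speed limits (rad/s): [2.79, 2.79, 3.14, 3.14, 3.14, 3.14].

INTERFACE

Orientations are given as a unit quaternion [x, y, z, w].
In Python, from rig import status, imaging, order gives the robot as it stands.
- The arm moves only by the tool arm_command, never from a script. Its argument "deltas" is one flat list of numbers, 5 for each row, row after row: the opening, from -1 (shut) to 1 (fully open), so that 0 is half open, then the shift along the tool's x, y, z in m, then the turn about the tool's z in rad. In form: [gripper, tx, ty, tz, roll, gripper, tx, ty, tz, roll, ...]. A call has 1 to 12 rows; each row shifts and turns the commanded pose from where the row before left it, along the tool's axes as they then stand; what a row does not reach is not made up. A row lasts 1/8 s, in which the tool goes at most 62.5 mm and 10.7 degrees, less where a joint would pass 70% of its speed; a pose out of reach is approached as far as the arm can. A call with a gripper value outside its range is refused whole. The fingers move at their own pace and stop on an object; "newtons" is the grip in N (left out, the last holds). Time passes only in rows, so rows that do not move let the fingers close. It gives the time, the measured TCP pose, the force, the opening and the grip force at its end, in the units of the state.
- status.get_obs(): the state, without advancing time (a new reading comes with each control period).
- imaging.camera(name): name is "scene" or "top" or "wrist"; returns (picture, depth): 400x640x3 uint8, red, green, blue; 400x640 float32, m along the optical axis (not along the pixel's ray), 0 where there is no reading.
- imaging.camera_params(name): a dict with "intrinsics" (3x3 intrinsics, pixels), "camera_from_world" (4x4, takes a point from world to camera coordinates). Camera axes: x right, y up, looking along -z (the intrinsics and any distortion apply to the point x, -y, -z); pixel columns grow to the right and rows downward; lengths in m; the calibration is good to about 2 mm. A picture is of the moment at which its call begins: read the wrist's pose just before it. camera_params takes no time and is no camera call; for the wrist camera it gives the pose at the moment of the call.
- order.hand_in(): hands the job in; it is judged then, once.
The state is a dict: "time": time; "q": joint angles; "joint_velocities": joint speeds; "joint_torque": joint torques, N m; "position": TCP position; "tool_rot": TCP orientation; "ft_force": force on the tool from outside, world axes, zero at the start; "moment": the same for the moment, N m; "grip_width": finger opening in m; "grip_force": force on a finger pad.
Only numpy, scipy, OpenCV 4.12 (cv2) and the standard library are available. Lean on these libraries where they do the work, as an engineer would, in place of code of your own. Each camera call takes 0.05 s, during which the arm holds its last target. There are 200 camera calls.

## Working session

There is one attempt and no reset: what is moved stays moved. The work goes in short steps, Python scripts to look and compute and a tool call to move; the robot and the scene stay as the last step left them, time stands still between calls to the robot, and variables do not carry over. Pictures are saved under pics/ and viewed, at most 10 in all, crops included, and the job is handed in when it is done.

Besides the shell and the picture viewer there is one more tool, called after "Call:" by a JSON object that holds its "api" and its "payload". arm_command: Moves the arm, as the interface text tells. Its arguments: {"type":"object","properties":{"deltas":{"type":"array"},"newtons":{"type":"number"}},"required":["deltas"]}

```bash
mkdir -p pics; cat > h.py <<'E'
import numpy as np, cv2
from rig import status, imaging, order
def snap(n, fn=None):
    P=imaging.camera_params(n); im,d=imaging.camera(n)
    if fn: cv2.imwrite('pics/'+fn, im[:,:,::-1])
    return im,d,P
def ray(P,u,v):
    K=P['intrinsics'];T=np.array(P['camera_from_world']);R=T[:3,:3];t=T[:3,3]
    c=np.linalg.inv(K)@[u,v,1]; c=c*[1,-1,-1]
    return -R.T@t, R.T@c
def onz(P,u,v,z):
    o,r=ray(P,u,v); return o+r*(z-o[2])/r[2]
def dep(P,d,u,v):
    o,r=ray(P,u,v); return o+r*d[int(v),int(u)]
def proj(P,p):
    T=np.array(P['camera_from_world']); c=T[:3,:3]@p+T[:3,3]; q=P['intrinsics']@(c*[1,-1,-1]); return q[:2]/q[2]
E
python3 - <<'E'
from h import *
for n in ('top','scene'):
    im,d,P=snap(n,n+'1.png'); print(n,ray(P,320,200)); print(P['intrinsics'])
print(status.get_obs())
E
```

```text
top (array([ 0.43287448, -0.01694478,  1.27548992]), array([ 0.09946495, -0.01035019, -0.99503721]))
[[414.08772665   0.         317.97226703]
 [  0.         414.08772665 196.40270834]
 [  0.           0.           1.        ]]
scene (array([ 1.07981607, -0.92732378,  1.70289599]), array([-0.27681981,  0.47945286, -0.83282453]))
[[520.6518863    0.         324.82441451]
 [  0.         520.6518863  202.02252335]
 [  0.           0.           1.        ]]
{'time': 0.1, 'q': array([ 1.06652317e+00,  5.28386806e-01,  1.43375233e+00, -4.00069220e-06,
        1.18141079e+00, -1.78517781e-01]), 'joint_velocities': array([-0.00058439, -0.00155353, -0.00199113, -0.00117385,  0.00046368,
        0.00062665]), 'joint_torque': array([-3.08710569e-04, -4.40990138e+01, -1.77151644e+01,  6.34375541e-02,
        5.34616050e-02, -4.46460695e-05]), 'position': array([0.19967913, 0.59155661, 0.22166808]), 'tool_rot': array([ 1.62157647e-01,  9.86764379e-01, -9.22778414e-04, -3.25907154e-04]), 'ft_force': array([ 0.03920272,  0.13364451, -0.06500469]), 'moment': array([ 0.00934876, -0.01978889,  0.00826017]), 'grip_force': 0.0, 'grip_width': 0.08688821538430135}
```

View pics/top1.png

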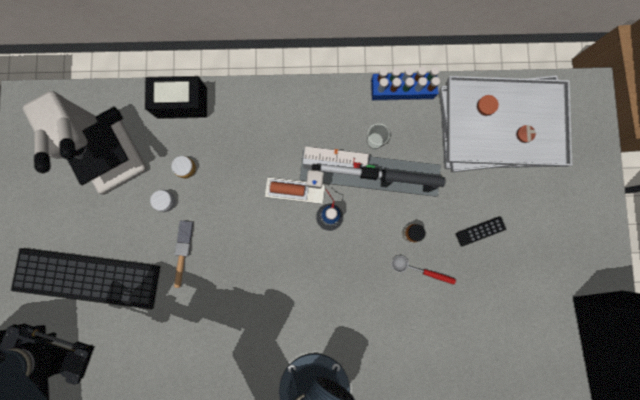

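View pics/scene1.png

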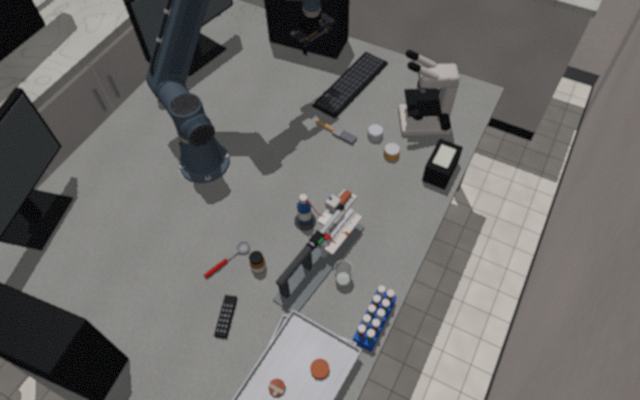

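The top view shows the white cap near (333,212), the black grip near (371,172), the sleeve running to (443,180), the scale near (335,157), the rider near (337,152) and the camera head near (315,178). The scene view shows the same items, with the can at (305,210) and the grip at (318,240).

```bash
python3 - <<'E'
from h import *
im,d,P=snap('top')
c=im[140:240,290:450]; cv2.imwrite('pics/crop1.png',cv2.resize(c,None,fx=5,fy=5,interpolation=cv2.INTER_CUBIC)[:,:,::-1])
hsv=cv2.cvtColor(im,cv2.COLOR_RGB2HSV)
for n,lo,hi,z in (('green',(45,80,40),(85,255,255),.13),('red',(172,120,60),(180,255,255),.09),('red0',(0,150,60),(4,255,255),.09),('orange',(5,150,120),(20,255,255),.092),('blue',(100,110,30),(125,255,255),.15)):
    m=cv2.inRange(hsv,lo,hi); m[:140]=0;m[240:]=0;m[:,:290]=0;m[:,450:]=0
    k,_,s,ce=cv2.connectedComponentsWithStats(m)
    for i in range(1,k):
        if s[i,4]>3: print(n,s[i],ce[i].round(1),onz(P,*ce[i],z).round(3))
# sleeve
g=im.max(2); m=((g<45)*255).astype('uint8'); m[:150]=0;m[200:]=0;m[:,:385]=0;m[:,450:]=0
k,_,s,ce=cv2.connectedComponentsWithStats(m); print(s[1:],ce[1:])
for (u,v) in ((390,176),(400,177),(420,179),(435,181),(371,172),(333,212),(345,168)): print(u,v,dep(P,d,u,v).round(3))
E
```

```text
green [366 165   9   4  29] [370.4 166.2] [ 0.639 -0.173  0.13 ]
red [331 205   3   2   4] [332.2 205.5] [ 0.535 -0.064  0.09 ]
red0 [354 163   6   5  22] [356.2 164.8] [ 0.652 -0.137  0.09 ]
orange [335 150   2   3   5] [335.6 151.2] [ 0.693 -0.078  0.092]
orange [290 185  13  10  81] [296.1 189.7] [0.582 0.039 0.092]
blue [313 181   3   3   7] [314.  181.7] [ 0.596 -0.013  0.15 ]
blue [322 206  18  18 113] [329.8 216.1] [ 0.501 -0.054  0.15 ]
[[385 169   2   7   8]
 [404 172   1   1   1]
 [416 174   1   1   1]
 [434 176   1   1   1]
 [436 176   1   1   1]
 [385 178   5   9  24]
 [424 185  11   7  54]
 [436 186   1   1   1]] [[385.125      171.75      ]
 [404.         172.        ]
 [416.         174.        ]
 [434.         176.        ]
 [436.         176.        ]
 [386.29166667 182.54166667]
 [428.03703704 187.55555556]
 [436.         186.        ]]
390 176 [ 0.609 -0.225  0.139]
400 177 [ 0.604 -0.251  0.147]
420 179 [ 0.598 -0.307  0.143]
435 181 [ 0.591 -0.347  0.146]
371 172 [ 0.62  -0.172  0.145]
333 212 [ 0.51  -0.062  0.17 ]
345 168 [ 0.634 -0.1    0.142]
```

View pics/crop1.png

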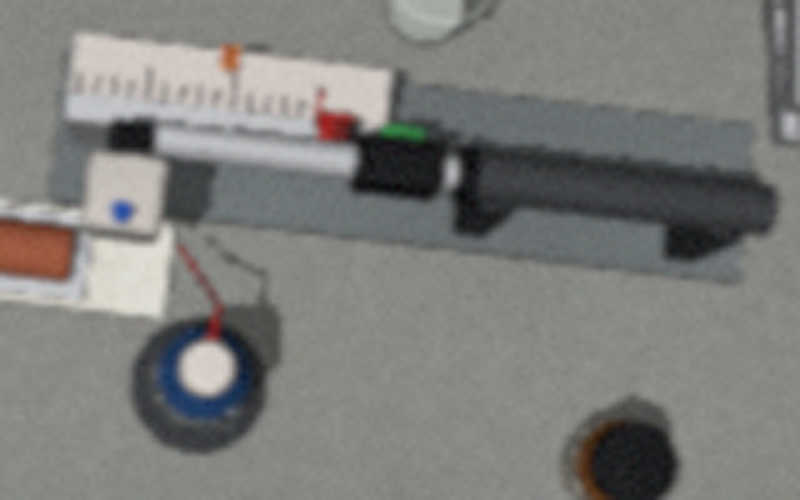

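The crop shows the cap centre at full-frame pixel (331.4,213.4) and the pointer tip at (354.2,158.4). The rider line is near (336.8,157), and the scale's outer edge runs from (305.6,147) to (369.6,154.4).

```bash
python3 - <<'E'
from h import *
from scipy.spatial.transform import Rotation as Ro
P=imaging.camera_params('top'); px=lambda x,y:(290+x/5,140+y/5)
cap=onz(P,*px(207,367),.168); tip=onz(P,*px(321,92),.09); rid=onz(P,*px(234,75),.092)
a=onz(P,*px(78,35),.085); b=onz(P,*px(398,72),.085); print('scale len .186?',np.linalg.norm(a-b))
Y=(a-b)[:2]/np.linalg.norm((a-b)[:2]); X=np.array([Y[1],-Y[0]])
sl=np.array([[.609,-.225],[.591,-.347]]); 
# sleeve midline from crop
e=onz(P,*px(485,175),.13)-onz(P,*px(765,205),.13); print('ang',np.degrees([np.arctan2(Y[1],Y[0]),np.arctan2(e[1],e[0])]))
print('cap',cap,'X',X,'Y',Y,'rider-tip',(rid-tip)[:2]@Y,(rid-tip)[:2]@X)
print('grip from tip',tip[:2]-.045*Y-.047*X,'grip px',onz(P,*px(400,165),.148))
g=onz(P,*px(402,132),.13);print('button',g, 'grip',g[:2]-.02*X)
s=status.get_obs(); R=Ro.from_quat(s['tool_rot']).as_matrix(); print(R.round(3)); print('cap delta tool',R.T@(cap-s['position']))
E
```

```text
scale len .186? 0.18856495557393504
ang [81.99730668 82.50905415]
cap [ 0.50682142 -0.0581408   0.168     ] X [ 0.99026153 -0.13921965] Y [0.13921965 0.99026153] rider-tip 0.05145977592444894 0.0036459183508062362
grip from tip [ 0.61791334 -0.16966224] grip px [ 0.61722388 -0.16826132  0.148     ]
button [ 0.6388752  -0.17248823  0.13      ] grip [ 0.61906997 -0.16970384]
[[-0.947  0.32  -0.001]
 [ 0.32   0.947 -0.002]
 [ 0.    -0.002 -1.   ]]
cap delta tool [-0.49892619 -0.5172259   0.05447469]
```

Call:
{"api": "arm_command", "payload": {"deltas": [-1, -0.0416, -0.0431, 0, 0, -1, -0.0416, -0.0431, 0, 0, -1, -0.0416, -0.0431, 0, 0, -1, -0.0416, -0.0431, 0, 0, -1, -0.0416, -0.0431, 0, 0, -1, -0.0416, -0.0431, 0, 0, -1, -0.0416, -0.0431, 0, 0, -1, -0.0416, -0.0431, 0, 0, -1, -0.0416, -0.0431, 0, 0, -1, -0.0416, -0.0431, 0, 0, -1, -0.0416, -0.0431, 0, 0, -1, -0.0416, -0.0431, 0, 0]}}

```text
time: 1.65
position: [0.5079, -0.0596, 0.2225]
tool_rot: [0.162, 0.987, 0.0, -0.0]
ft_force: [1.2, 1.3, -0.2]
grip_width: 0.0003
grip_force: 0.0
```

Call:
{"api": "arm_command", "payload": {"deltas": [-1, 0, 0, 0, 0.173, -1, 0, 0, 0, 0.173, -1, 0, 0, 0, 0.173, -1, 0, 0, 0, 0.173, -1, 0, 0, 0, 0.173, -1, 0, 0, 0, 0.173, -1, 0, 0, 0, 0.173, -1, 0, 0, 0, 0.173]}}

```text
time: 2.65
position: [0.5072, -0.0576, 0.2223]
tool_rot: [0.756, 0.654, -0.0, -0.0]
ft_force: [-0.2, 0.4, -0.5]
grip_width: 0.0006
grip_force: 0.0
```

```bash
python3 - <<'E'
from h import *
from scipy.spatial.transform import Rotation as Ro
s=status.get_obs(); R=Ro.from_quat(s['tool_rot']).as_matrix(); print(s['time'],s['position'],s['q'],s['grip_width']);print(R.round(3))
im,d,P=snap('wrist','w1.png')
print('pred cap',proj(P,np.array([.507,-.058,.168])),'tip',proj(P,np.array([.670,-.131,.09])),'rider',proj(P,np.array([.681,-.08,.092])))
print('cap delta',R.T@([.5068,-.0581,.168]-s['position']))
E
```

```text
2.65 [ 0.5071706  -0.05755628  0.22233781] [-3.32223125e-01  3.74587492e-01  1.71614317e+00  8.57962906e-06
  1.05145953e+00 -1.87569020e-01] 0.0005691237521476392
[[ 0.144  0.99  -0.001]
 [ 0.99  -0.144  0.   ]
 [ 0.    -0.001 -1.   ]]
pred cap [321.90962087 227.37840615] tip [504.77161276 246.34191077] rider [519.23290611 193.41509161]
cap delta [-0.00059792 -0.00025653  0.0543379 ]
```

View pics/w1.png

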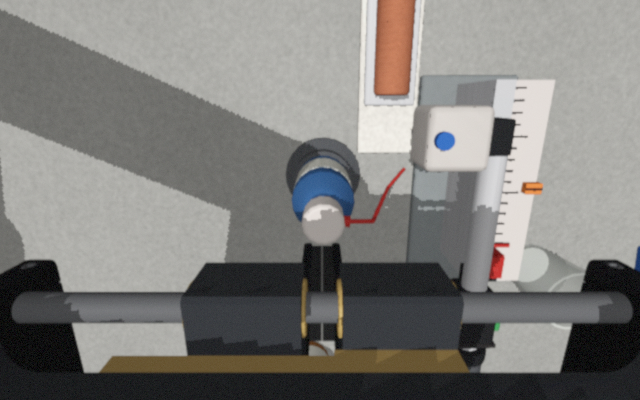

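The wrist view shows the shut fingers right over the white cap at (323,220). The rider is at (533,188), the camera head at (455,140) and the pointer at (498,262).

Call:
{"api": "arm_command", "payload": {"deltas": [-1, 0, 0, 0.025, 0, -1, 0, 0, 0.025, 0, -1, 0, 0, 0.006, 0, -1, 0, 0, 0.003, 0, -1, 0, 0, 0, 0]}}

```text
time: 3.32
position: [0.5068, -0.0574, 0.164]
tool_rot: [0.754, 0.657, -0.0, -0.0]
ft_force: [-3.1, -0.3, 4.2]
grip_width: 0.0006
grip_force: 2.0
```

Call:
{"api": "arm_command", "payload": {"deltas": [-1, 0, 0, 0.0025, 0, -1, 0, 0, 0, 0]}}

```text
time: 3.58
position: [0.5075, -0.0576, 0.1615]
tool_rot: [0.754, 0.656, 0.0, 0.0]
ft_force: [-3.0, 1.2, 4.8]
grip_width: 0.0007
grip_force: 2.6
```

Call:
{"api": "arm_command", "payload": {"deltas": [-1, 0, 0, 0.002, 0, -1, 0, 0, 0, 0]}}

```text
time: 3.82
position: [0.5076, -0.0576, 0.1603]
tool_rot: [0.754, 0.656, 0.0, 0.0]
ft_force: [-5.9, 1.2, 11.6]
grip_width: 0.0002
grip_force: 5.6
```

Call:
{"api": "arm_command", "payload": {"deltas": [-1, 0, 0, 0.0015, 0, -1, 0, 0, 0, 0]}}

```text
time: 4.08
position: [0.5076, -0.0576, 0.1602]
tool_rot: [0.754, 0.656, 0.0, 0.001]
ft_force: [-7.2, 1.6, 21.0]
grip_width: 0.0001
grip_force: 10.3
```

Cap is bottomed (21 N). Now I raise and go over the grip.

Call:
{"api": "arm_command", "payload": {"deltas": [-1, 0, 0, -0.02, 0, -1, 0, 0, -0.03, 0, -1, 0, 0, -0.035, 0, -1, 0, 0, 0, 0, 1, -0.024, 0.0315, 0, 0, 1, -0.024, 0.0315, 0, 0, 1, -0.024, 0.0315, 0, 0, 1, -0.024, 0.0315, 0, 0, 1, 0, 0, 0, 0, 1, 0, 0, 0, 0]}}

```text
time: 5.32
position: [0.6181, -0.1697, 0.2409]
tool_rot: [0.755, 0.656, -0.0, -0.001]
ft_force: [-0.4, -0.3, -0.1]
grip_width: 0.0526
grip_force: 0.0
```

```bash
python3 - <<'E'
from h import *
from scipy.spatial.transform import Rotation as Ro
s=status.get_obs(); R=Ro.from_quat(s['tool_rot']).as_matrix(); print(s['time'],s['position'],s['grip_width'],np.degrees(np.arctan2(R[1,1],R[0,1])))
im,d,P=snap('wrist','w2.png'); np.savez('w2.npz',im=im,d=d,K=P['intrinsics'],T=P['camera_from_world'])
hsv=cv2.cvtColor(im,cv2.COLOR_RGB2HSV)
for n,lo,hi,z in (('green',(45,80,40),(85,255,255),.13),('red',(0,180,60),(4,255,255),.09),('orange',(6,150,120),(20,255,255),.092)):
    m=cv2.inRange(hsv,lo,hi); k,_,st,ce=cv2.connectedComponentsWithStats(m)
    for i in range(1,k):
        if st[i,4]>15: print(n,st[i],ce[i].round(1),onz(P,*ce[i],z).round(4))
E
```

```text
5.325 [ 0.61805312 -0.16970182  0.24093062] 0.052609174430679605 -7.9733013818168565
green [343 185  10  33 295] [347.2 201.5] [ 0.6388 -0.1714  0.13  ]
green [603 218  37  19 321] [621.4 227.1] [ 0.8681 -0.2263  0.13  ]
green [571 252  24  21 293] [580.9 260.5] [ 0.8365 -0.2536  0.13  ]
red [229  72  12   5  23] [233.7  73.8] [ 0.5569 -0.0563  0.09  ]
red [160  75  62  10 172] [181.   80.1] [ 0.5105 -0.055   0.09  ]
red [339 141  21  25 234] [349.8 150. ] [ 0.6483 -0.135   0.09  ]
orange [386  71  17  12 157] [394.4  76.8] [ 0.6931 -0.0779  0.092 ]
```

View pics/w2.png

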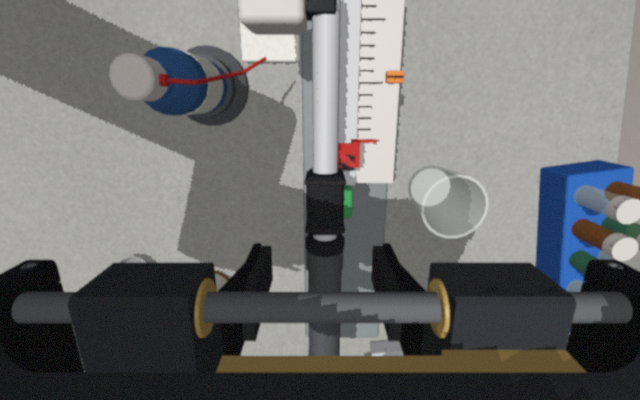

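The grip sits between the open fingers: its top spans about (306–344, 175–233), and the green button is at (347,201). The pointer tip is at (378,141) and the rider at (394,77).

```bash
python3 - <<'E'
from h import *
f=np.load('w2.npz');P={'intrinsics':f['K'],'camera_from_world':f['T']}
Y=np.array([.139,.990]);X=np.array([.990,-.139])
tip=onz(P,378,141,.09)[:2]; rid=onz(P,394.4,76.8,.092)[:2]
b=onz(P,351.5,201.5,.13)[:2]
print(tip,rid,'dy',(rid-tip)@Y)
c=tip-.045*Y-.047*X; print('grip from tip',c,'from button',b-.022*X)
for v in (180,190,200,215,225): print(v,f['d'][v,325])
tl,br=onz(P,306,233,.148),onz(P,344,175,.148); print(tl,br,(tl+br)/2)
print('dx of grip from TCP, along X', ((tl+br)/2-[.6181,-.1697,0])[:2]@X, (c-[.6181,-.1697])@X,(c-[.6181,-.1697])@Y)
im=f['im'][50:170,330:430]; cv2.imwrite('pics/w2c.png',cv2.resize(im,None,fx=5,fy=5,interpolation=cv2.INTER_CUBIC)[:,:,::-1])
E
```

```text
[ 0.67460509 -0.13046834] [ 0.69311078 -0.07794335] dy 0.05457203223110391
grip from tip [ 0.62182009 -0.16848534] from button [ 0.62064329 -0.16886676]
180 0.26023775
190 0.26300484
200 0.26579988
215 0.26952142
225 0.27218977
[ 0.60235901 -0.18765573  0.148     ] [ 0.63829643 -0.14466721  0.148     ] [ 0.62032772 -0.16616147  0.148     ]
dx of grip from TCP, along X 0.001713583001829616 0.003514048477345412 0.0017196056739900638
```

View pics/w2c.png

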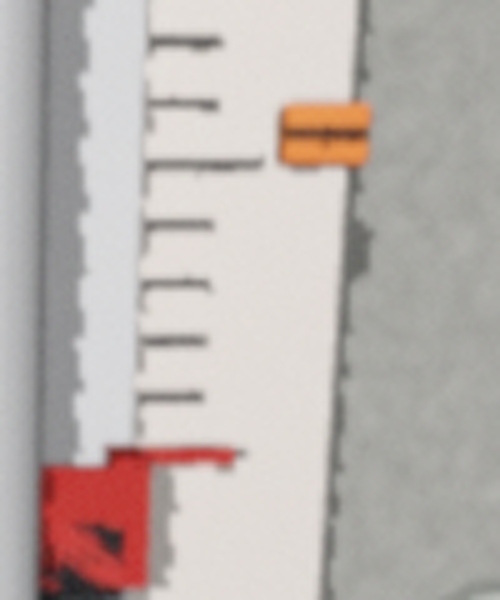

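Call:
{"api": "arm_command", "payload": {"deltas": [1, 0.001, 0.002, 0, 0, 1, 0, 0, 0.03, 0, 1, 0, 0, 0.03, 0, 1, 0, 0, 0.03, 0, 1, 0, 0, 0.03, 0, 1, 0, 0, 0.01, 0, 1, 0, 0, 0, 0, -1, 0, 0, 0, 0, -1, 0, 0, 0, 0, -1, 0, 0, 0, 0, -1, 0, 0, 0, 0], "newtons": 25}}

```text
time: 6.75
position: [0.6212, -0.1696, 0.113]
tool_rot: [0.755, 0.656, 0.0, 0.0]
ft_force: [1.0, -0.2, 0.0]
grip_width: 0.0551
grip_force: 0.0
```

Call:
{"api": "arm_command", "payload": {"deltas": [-1, 0, 0, 0, 0, -1, 0, 0, 0, 0, -1, 0, 0, 0, 0]}}

```text
time: 7.12
position: [0.6204, -0.1694, 0.1126]
tool_rot: [0.754, 0.656, -0.0, -0.001]
ft_force: [-2.1, 0.0, 2.3]
grip_width: 0.03
grip_force: 25.0
```

Call:
{"api": "arm_command", "payload": {"deltas": [-1, 0.003, 0, 0, 0, -1, 0.008, 0, 0, 0, -1, 0.01, 0, 0, 0, -1, 0.01, 0, 0, 0, -1, 0.01, 0, 0, 0, -1, 0.009, 0, 0, 0, -1, 0.005, 0, 0, 0, -1, 0, 0, 0, 0, -1, 0, 0, 0, 0]}}

```text
time: 8.25
position: [0.6282, -0.115, 0.1126]
tool_rot: [0.754, 0.656, -0.0, -0.0]
ft_force: [-4.2, -3.3, 3.6]
grip_width: 0.0298
grip_force: 25.0
```

```bash
python3 - <<'E'
from h import *
s=status.get_obs(); print(s['position'],s['ft_force'],s['grip_width'],s['grip_force'])
im,d,P=snap('wrist','w3.png')
hsv=cv2.cvtColor(im,cv2.COLOR_RGB2HSV)
for n,lo,hi in (('red',(0,180,60),(4,255,255)),('orange',(6,150,120),(20,255,255))):
    m=cv2.inRange(hsv,lo,hi); k,_,st,ce=cv2.connectedComponentsWithStats(m)
    for i in range(1,k):
        if st[i,4]>15: print(n,st[i],ce[i].round(1),onz(P,*ce[i],.091).round(4))
E
```

```text
[ 0.62822397 -0.11498641  0.1125896 ] [-4.24861283 -3.3367785   3.60311752] 0.029795926908573852 24.99835551410797
red [  10  136  220   94 1336] [ 95.5 201.2] [ 0.5056 -0.0699  0.091 ]
red [ 346  167   61   50 1108] [368.8 186.6] [ 0.6589 -0.0827  0.091 ]
red [345 199  27  19 173] [355.8 211.1] [ 0.6502 -0.0959  0.091 ]
orange [416 159  29  19 417] [430.2 167.9] [ 0.6931 -0.0768  0.091 ]
```

View pics/w3.png

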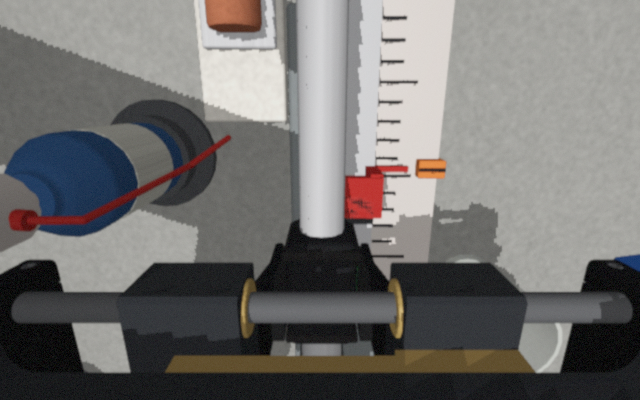

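The wrist view shows the pointer tip at (402,170), level with the rider line at (430,168).

```bash
python3 - <<'E'
from h import *
P=imaging.camera_params('wrist'); Y=np.array([.139,.990])
print((onz(P,430,168.5,.092)-onz(P,402,170,.09))[:2]@Y)
E
```

```text
0.001243180584431513
```

Call:
{"api": "arm_command", "payload": {"deltas": [-1, 0, 0, 0, 0, -1, 0, 0, 0, 0, -1, 0, 0, 0, 0, -1, 0, 0, 0, 0]}}

```text
time: 8.8
position: [0.6282, -0.1151, 0.1126]
tool_rot: [0.755, 0.656, -0.0, -0.0]
ft_force: [-3.9, -1.6, 3.0]
grip_width: 0.0298
grip_force: 25.0
```

```bash
python3 -c "
from h import *
print(order.hand_in())"
```

```text
the job is handed in; nothing more can be done
None
```

I pressed the duster cap fully down and released it. I then squeezed the lock button and drew the boom out until its pointer was about 1 mm from the rider line. The job is handed in with the grip held still at 25 N; the hand-in call returned no verdict.

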